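# Free the stuck cup and hang the electrode

## Task

The blue cup is stuck inside the grey vessel on the clamp stand: grip it by its rim, twist it until its lugs are clear of the yellow catches, pull it out and set it down gently, upright, near the middle of the white pad on the tray. Then take the electrode with the blue-padded clamp from the rack and hang it in the emptied vessel, centred, its white bar lying flat across the rim. Do not tip the cup over, and leave the orange-padded electrode and all the other things where they are.

Things in the scene. Friction and masses are not known exactly. Their poses are not given: they have to be found in the camera images.
- vessel: Grey round vessel, outer diameter 84, inner 76, 84 high, floor 5 thick, fixed, standing on the bench in the red jaws of a retort stand. Origin: centre of its underside, z up. Four sprung rubber pads inside, 45 degrees from its x axis, 25 to 45 above the bench, grip the nested cup: about 12 N against pulling, 0.35 N m against turning; without the cup they stand 26 from the axis
- vessel_rim (a point): Centre of the vessel's mouth, level with its rim, 84 above the bench; axes as the vessel's
- catch (a point): Tip of one of the vessel's two yellow catches, at the top. They sit at the rim on the vessel's own +x (this one) and -x sides, 24 wide along y, 6 thick, tops flush with the rim, reaching inward to 31 from the axis
- stand_rod (a point): Top of the steel rod (13 thick) of the vessel's stand, 227 above the bench, 175 from the vessel's axis on its own +x side; the stand's blue base (150 by 100, 12 high) lies below it
- cup: Blue straight-sided plastic cup, outer diameter 56, 130 high, wall 3, about 130 g, open at the top; nested at the start on the vessel's floor, its top 51 standing out above the vessel. Origin: centre of its underside, z up. Held down by its two lugs, as told there
- cup_lug (a point): Outer end of one of the cup's two lugs, on its own +x (this one) and -x sides: 10 wide, reaching 35.5 from the axis, 63 to 69 above its underside; yellow marks on the rim stand above them. At the start they lie under the catches with 4 to spare. Turned either way so that the cup's x axis is 35 to 145 degrees from the vessel's, the cup comes straight up
- cup_rim (a point): Centre of the cup's mouth, 130 above its underside
- tray: Beige shallow tray, 220 by 200, lip 14 high, fixed. Origin: centre of its underside; a dark graphite block (75 high) and a small glass beaker (65 high) stand on its +x half
- pad_center (a point): Centre of the top of the white square pad (100 by 100), 8 above the bench, on the tray's -x half
- electrode: Electrode to be hung, 160 g: white bar 16 by 110 by 8 thick (long along its y), below it a bright steel plate (6 thick along x, 36 wide along y, 60 deep), on top a black spring clamp with blue pads. Origin: centre of the bar's underside, z up. Its bar lies loose across the rack's two rails. It may hang in the vessel at any yaw
- electrode_grip (a point): Point to grip the electrode's clamp, 45 above the bar's underside. The clamp is 18 wide along the bar (the electrode's y: close the fingers that way), V-shaped seen along the bar (about 40 across at the top), from 8 to 77 above the bar's underside
- spare: The other electrode, of the same shape, with orange pads and a brown plate: to be left alone. Origin as the electrode's; the two lie 100 apart on the rack, either may be the nearer one
- rack: Fixed white and aluminium rack, 200 (x) by 120 (y); its two rails run along x at y = -44 and +44, tops 90 above the bench. Origin: centre of its underside
- graphite_block: Dark block 25 by 75 by 75 standing on the tray, bystander. Origin: centre of its underside
- beaker: Small glass beaker, diameter 54, 65 high, on the tray, bystander. Origin: centre of its underside
- amber_bottle: Amber bottle, diameter 60, 130 high, bystander beyond the tray. Origin: centre of its underside
- salt_jar: White jar with blue lid, diameter 64, 85 high, bystander beyond the tray. Origin: centre of its underside
- carbon_tile: Dark flat tile 50 by 60 by 12 lying on the rack's base below the electrodes, bystander. Origin: centre of its underside
There are look-alikes about, which are no part of the job. There is more than one size of the cup; the job needs the middle-sized.

How it is judged (in metres and radians):
On the way, in this order (a step that is already met when the one before it is completed fails the run):
1. the cup has been twisted free and lifted clear of the vessel: its underside is above the vessel's rim (z of cup in the frame of vessel_rim above 0.003 m), for 0.05 s.
2. the cup stands upright on the white pad, let go and at rest (horizontal distance between cup and pad_center below 0.035 m and z of cup in the frame of pad_center between -0.004 and 0.006 m and angle between cup's own z axis and vertical below 0.1 rad and linear speed of cup below 0.03 m/s and contact force between the fingers and cup below 0.2 N), for 0.2 s.
At the end, for the whole second after the job is handed in: The cup stands upright (within 0.1 rad) at rest on the white pad, its axis within 35 mm of the pad's centre; the electrode hangs at rest in the vessel, its bar flat on the rim (underside within 5 mm above and 4 mm below rim height, upright within 0.1 rad), within 15 mm of the vessel's axis (all of step 2 and horizontal distance between electrode and vessel_rim below 0.015 m and z of electrode in the frame of vessel_rim between -0.004 and 0.005 m and angle between electrode's own z axis and vertical below 0.1 rad and linear speed of electrode below 0.03 m/s); the robot touches nothing.
It fails at once if the cup is tipped by more than 0.7 rad (angle between cup's own z axis and vertical above 0.7 rad).
It fails at once if the cup is dropped onto the tray or bench (falls faster than 0.7 m/s within 50 mm of the bench, away from the vessel) (linear speed of cup above 0.7 m/s and height (world z) of cup below 0.05 m and horizontal distance between cup and vessel above 0.08 m).
It fails at once if another thing (orange-padded electrode, graphite block, beaker, bottle, jar or tile) is moved by more than 25 mm (distance of any of spare, graphite_block, beaker, amber_bottle, salt_jar, carbon_tile from where it was at the start of the episode above 0.025 m).
It also fails if it takes over 58 s, if anything falls off the work surface, if the arm or the gripper's body presses on something with over 40 N, if the wrist force passes 120 N, or if a joint passes its speed limit or range.

## Robot

A 6-joint arm with a two-finger parallel gripper is mounted at the origin on the work surface. World frame = base frame: x ahead of the robot, y to its left, z up, the work surface at z = 0. Lengths are in mm, angles in degrees, forces in N, time in s.
With the tool pointing down it reaches from about 300 to 850 mm from the base axis. Payload 4.2 kg.
Tool frame: the origin (TCP) lies on the centre line of the jaws, within the pads' length; the fingertips stand 14 mm ahead of it and the grasp point (between the pads) lies 5 mm behind it (env.finger_overhang is the z of the fingertips in the tool frame, in mm); z points along the fingers, y is the line along which they close (so a half turn about z gives the same grasp; the last joint's range is limited). The gripper opens to 91 mm and grips with 3 to 60 N. Pads are 32 mm wide; open, the fingers measure 118 mm over their backs; the gripper's body (76 mm by 178 mm) begins 60 mm behind the grasp point.
Start: joints at [-77.063, 18.312, 89.639, -0, 72.044, -1.146], TCP at [139.918, -557.732, 227.976] pointing down, gripper open.
Joint ranges: [-177.97, 177.97], [-48.28, 115.42], [12.27, 149.76], [-77.06, 257.06], [2.81, 150.46], [-146.56, 146.56]. Speed limits (degrees/s): [147.25, 147.25, 180, 180, 180, 180].

## Interface

Orientations are given as [roll, pitch, yaw] about the fixed x, y, z axes, in that order (R = Rz(yaw) Ry(pitch) Rx(roll)).
In Python, from workcell import sensors, viewer, env gives the robot as it stands. The module is installed in compiled form; this text tells all that it offers.
- The arm moves only by the tool step_arm, never from a script. Its argument "plan" is one flat list of numbers, 6 for each row, row after row: the shift along the tool's x, y, z in cm, then the turn, a rotation vector about the tool's x, y, z in rad. In form: [x, y, z, wx, wy, wz, x, y, z, wx, wy, wz, ...]. A call has 1 to 5 rows; each row shifts and turns the commanded pose from where the row before left it, along the tool's axes as they then stand; what a row does not reach is not made up. A row lasts 1/12 s, in which the tool goes at most 41.7 mm and 7.16 degrees, less where a joint would pass 70% of its speed; a pose out of reach is approached as far as the arm can. A call is refused whole if a number of a shift passes 4.17 or a number of a turn 0.125, either way. A call with a gripper value outside its range is refused whole. "hand" is the finger opening in cm, from 0 to 9.12, set as the call begins (left out, the last holds). The fingers move at their own pace and stop on an object; "newtons" is the grip in N (left out, the last holds). Time passes only in rows, so rows that do not move let the fingers close. It gives the time, the measured TCP pose, the force, the opening and the grip force at its end, in the units of the state.
- sensors.state(): the state, without advancing time (a new reading comes with each control period).
- viewer.grab_frame(name): name is "scene" or "side" or "wrist"; returns a dict with "img" (480x640x3 uint8, red, green, blue), "fx", "fy", "cx", "cy" (pixels), "position" and "attitude" of the camera in the world. Camera axes: x right, y down, z forward; pixel columns grow to the right and rows downward; lengths in mm; the calibration is good to about 2 mm. A picture is of the moment at which its call begins. There is no depth.
- env.job_done(): hands the job in; it is judged then, once.
Trained networks look in a picture, given as the dict that the camera call returned (one of the last four; its "shot" number tells which), for a name from the list of things; names that differ only in an ending like _2 or _b are one class to them, and where a whole thing is asked for, a point or a joint stands for the part that bears it (a point fixed in the world has none). Each returns a list of dicts, best first, with "score" (0 to 1); they miss things now and then, are a little off and sometimes report something else, mostly with a low value. They report only what shows in the picture. A call takes as long as a camera call. They do not tell look-alikes from the thing itself.
- viewer.boxes_of(name, picture): "location" ([column, row] in pixels, amid what is visible of it).
- viewer.pinpoint(name, picture): "location" ([column, row] in pixels: a listed point, or the origin of a listed thing).
The state is a dict: "time_s": time; "qpos": joint angles; "qvel": joint speeds; "effort": joint torques, N m; "ee_pos": TCP position; "ee_rot": TCP orientation; "force": force on the tool from outside, world axes, zero at the start; "torque": the same for the moment, N m; "gripper_width": finger opening in mm; "gripper_force": force on a finger pad.
Only numpy, scipy, OpenCV 4.12 (cv2) and the standard library are available. Lean on these libraries where they do the work, as an engineer would, in place of code of your own. Each camera call takes 0.05 s, during which the arm holds its last target. There are 200 camera calls.

## Working session

There is one attempt and no reset: what is moved stays moved. The work goes in short steps, Python scripts to look and compute and a tool call to move; the robot and the scene stay as the last step left them, time stands still between calls to the robot, and variables do not carry over. Pictures are saved under pics/ and viewed, at most 11 in all, crops included, and the job is handed in when it is done.

Besides the shell and the picture viewer there is one more tool, called after "Request:" as a command line: name --argument value ..., lists and objects as JSON in quotes. step_arm: Moves the arm, as the interface text tells. Its arguments: {"type":"object","properties":{"plan":{"type":"array","items":{"type":"number"}},"hand":{"type":"number"},"newtons":{"type":"number"}},"required":["plan"]}

```bash
mkdir -p pics
cat > h.py <<'E'
import numpy as np, cv2, json
from scipy.spatial.transform import Rotation as R
from workcell import sensors, viewer, env
def grab(n,save=None):
    f=viewer.grab_frame(n)
    if save: cv2.imwrite('pics/'+save,f['img'][:,:,::-1])
    return f
def rot(f):
    a=np.array(f['attitude'],float)
    if a.shape==(3,3): return a
    return R.from_euler('xyz',a,degrees=True).as_matrix() if a.size==3 else R.from_quat(a).as_matrix()
def ray(f,p):
    d=rot(f)@np.array([(p[0]-f['cx'])/f['fx'],(p[1]-f['cy'])/f['fy'],1]); return np.array(f['position'],float),d
def atz(f,p,z):
    o,d=ray(f,p); return o+d*(z-o[2])/d[2]
def proj(f,P):
    c=rot(f).T@(np.array(P,float)-np.array(f['position'])); return np.array([f['fx']*c[0]/c[2]+f['cx'],f['fy']*c[1]/c[2]+f['cy']])
E
python3 - <<'E'
from h import *
Z=dict(vessel=0,vessel_rim=84,catch=84,stand_rod=227,cup=5,cup_lug=71,cup_rim=135,tray=0,pad_center=8,electrode=90,electrode_grip=135,spare=90,rack=0,graphite_block=4,beaker=4,amber_bottle=0,salt_jar=0,carbon_tile=5)
s=sensors.state();print(s['ee_pos'],s['ee_rot'],env.finger_overhang)
for n in('scene','side'):
    f=grab(n,n+'0.png');print(n,f['position'],f['attitude'],f['fx'])
    for k,z in Z.items():
        for r in viewer.pinpoint(k,f)[:4]:
            print(k,np.round(r['location']),round(r['score'],2),np.round(atz(f,r['location'],z)[:2]))
E
```

```text
[ 139.79045382 -557.25881112  227.13790705] [-1.79900095e+02  1.95725106e-04  1.40802482e+01] 14.0
scene [1129.8912286   898.61276763 1038.74485294] [-129.13477609   -0.79211112  151.05284881] 575.4026793084292
vessel [290. 224.] 0.92 [ 518. -307.]
vessel_rim [288. 205.] 0.72 [ 534. -291.]
catch [284. 203.] 0.98 [ 538. -306.]
catch [398. 371.] 0.58 [598. 334.]
catch [291. 185.] 0.25 [ 477. -381.]
stand_rod [228. 172.] 0.94 [ 691. -320.]
cup [330. 211.] 0.77 [ 385. -303.]
cup [276. 205.] 0.74 [ 516. -408.]
cup_lug [273. 196.] 0.97 [ 542. -370.]
cup_lug [276. 207.] 0.89 [ 560. -316.]
cup_lug [316. 191.] 0.7 [ 417. -333.]
cup_lug [327. 322.] 0.47 [654. 139.]
cup_rim [292. 189.] 0.93 [ 520. -292.]
cup_rim [251. 343.] 0.62 [851. 166.]
cup_rim [332. 161.] 0.59 [ 342. -369.]
tray [337. 297.] 0.63 [553.  19.]
pad_center [350. 286.] 0.56 [509.   9.]
electrode [392. 359.] 0.82 [595. 308.]
electrode [295. 226.] 0.22 [ 563. -190.]
electrode_grip [390. 344.] 0.84 [603. 301.]
spare [426. 334.] 0.67 [491. 286.]
rack [404. 373.] 0.86 [543. 297.]
graphite_block [328. 323.] 0.65 [621.  89.]
graphite_b
[... 970 characters left out ...]
-29.]
pad_center [348. 316.] 0.76 [506.   4.]
electrode [198. 380.] 0.83 [597. 299.]
electrode [350. 315.] 0.35 [476.  44.]
electrode [433. 186.] 0.16 [ 532. -353.]
electrode_grip [193. 368.] 0.8 [598. 297.]
spare [246. 407.] 0.55 [504. 281.]
spare [328. 310.] 0.4 [514.  59.]
rack [233. 416.] 0.7 [545. 290.]
rack [420. 225.] 0.69 [ 526. -308.]
rack [226. 416.] 0.46 [555. 296.]
rack [242. 407.] 0.2 [545. 269.]
graphite_block [286. 311.] 0.66 [614.  73.]
graphite_block [227. 262.] 0.53 [803.  59.]
beaker [312. 274.] 0.64 [632. -34.]
amber_bottle [228. 259.] 0.72 [812.  51.]
salt_jar [270. 234.] 0.71 [789. -64.]
carbon_tile [228. 417.] 0.97 [549. 296.]
carbon_tile [424. 227.] 0.68 [ 512. -304.]
```

Run:
```python
import cv2,numpy as np
a=cv2.imread('pics/scene0.png');b=cv2.imread('pics/side0.png')
A=cv2.resize(a[140:290,200:400],(800,600),interpolation=3)
cv2.imwrite('pics/c1.png',A)
B=np.vstack([a[130:430,180:580],b[80:455,120:520][:300]]);
cv2.imwrite('pics/c2.png',np.hstack([a[140:440,190:510],b[100:400,160:520]]))
cv2.imwrite('pics/c3.png',cv2.resize(b[120:270,360:560],(800,600),interpolation=3))
```

```text
(no output)
```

View pics/c1.png

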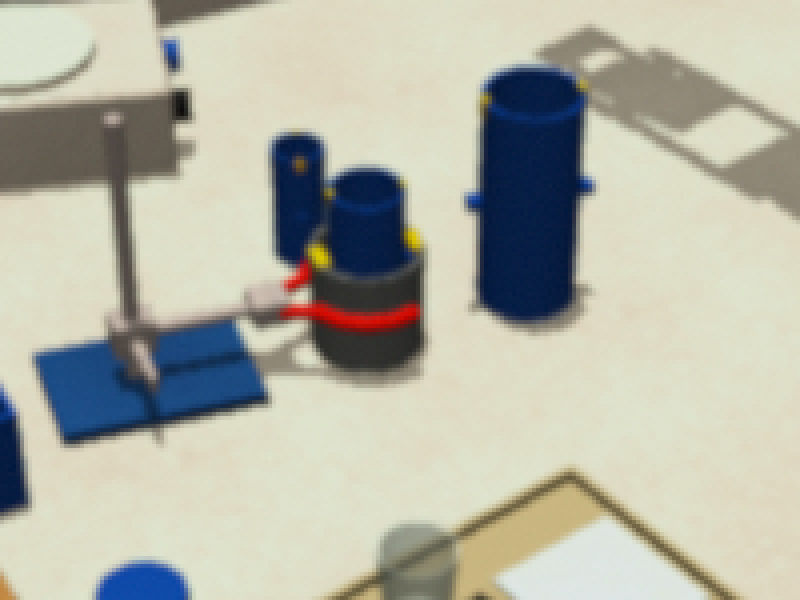

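View pics/c2.png

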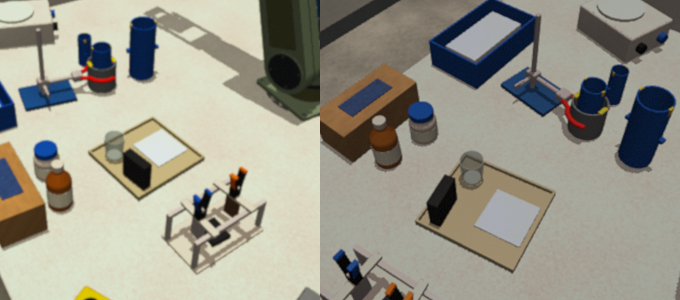

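```bash
cat >> h.py <<'E'
def to(P,yaw=None):
    """shift (cm, tool axes now) and turn about tool z (rad) to the target"""
    s=sensors.state(); Rt=R.from_euler('xyz',s['ee_rot'],degrees=True).as_matrix()
    d=Rt.T@(np.array(P,float)-s['ee_pos'])/10
    print('pos',np.round(s['ee_pos'],1),np.round(s['ee_rot'],2),'t',round(s['time_s'],2),'F',np.round(s['force'],1),'w',round(s['gripper_width'],1),'gf',round(s['gripper_force'],1))
    print('shift cm',np.round(d,2))
    if yaw is not None:
        T=R.from_euler('xyz',[180,0,yaw],degrees=True).as_matrix(); print('rotvec',np.round(R.from_matrix(Rt.T@T).as_rotvec(),3))
E
python3 - <<'E'
from h import *
f=grab('scene'); g=grab('side')
from itertools import product
for nm,a,b in(('bigcup top',(332,161),(496,201)),('small top',(274.5,175),(460,169)),('cup top',(292,187.5),None)):
    if b is None: continue
    o,d=ray(f,a);p,e=ray(g,b);s=np.linalg.lstsq(np.c_[d,-e],p-o,rcond=None)[0];print(nm,o+d*s[0],p+e*s[1])
to([470,-307,330],59)
print(np.array(sensors.state()['qpos']))
E
```

```text
bigcup top [ 380.36321189 -310.29864581  176.50334508] [ 378.97817375 -304.91755945  170.16274122]
small top [ 507.40971884 -429.02679919   99.70707077] [ 507.6321781  -430.0523443   101.00955029]
pos [ 139.9 -557.7  228. ] [180.     0.    14.08] t 2.0 F [-0.9 -0.6  0.7] w 91.2 gf 0.0
shift cm [ 38.12 -16.28 -10.2 ]
rotvec [ 0.     0.    -0.784]
[-7.70615045e+01  1.83102555e+01  8.96402556e+01 -5.71711265e-05
  7.20447603e+01 -1.14598280e+00]
```

Request:
step_arm --plan '[0,0,-3.4,0,0,0,0,0,-3.4,0,0,0,0,0,-3.4,0,0,0,3.2,-1.36,0,0,0,0,3.2,-1.36,0,0,0,0]'

```text
time_s: 2.42
ee_pos: [195.4, -517.0, 332.4]
ee_rot: [179.7, -0.0, 13.9]
force: [1.0, 0.1, -0.4]
gripper_width: 91.4
gripper_force: 0.0
```

Request:
step_arm --plan '[3.2,-1.36,0,0,0,0,3.2,-1.36,0,0,0,0,3.2,-1.36,0,0,0,0,3.2,-1.36,0,0,0,0,3.2,-1.36,0,0,0,0]'

```text
time_s: 2.83
ee_pos: [335.1, -409.6, 330.1]
ee_rot: [180.0, -0.0, 14.1]
force: [0.3, 0.5, 0.1]
gripper_width: 91.0
gripper_force: 0.0
```

Request:
step_arm --plan '[3.2,-1.36,0,0,0,0,3.2,-1.36,0,0,0,0,3.2,-1.36,0,0,0,0,3.2,-1.36,0,0,0,0,3.2,-1.36,0,0,0,0]'

```text
time_s: 3.25
ee_pos: [473.8, -304.7, 330.1]
ee_rot: [180.0, -0.0, 14.1]
force: [-0.0, -1.1, 0.9]
gripper_width: 91.3
gripper_force: 0.0
```

Run:
```python
from h import *
f=grab('wrist','w1.png');print(f['position'],f['attitude'])
for k,z in dict(vessel_rim=84,catch=84,cup_rim=135,cup_lug=74).items():
    for r in viewer.pinpoint(k,f)[:4]:
        print(k,np.round(r['location']),round(r['score'],2),np.round(atz(f,r['location'],z)[:2],1))
to([517,-307,330],59)
```

```text
[ 555.12980459 -284.31221244  486.68864127] [ 1.62851227e+02  1.94963041e-02 -7.59082372e+01]
catch [339. 145.] 0.8 [ 539.3 -313.4]
cup_rim [442. 206.] 0.93 [ 512.6 -414.9]
cup_rim [330. 177.] 0.86 [ 512.5 -308.5]
cup_rim [285. 322.] 0.78 [ 361.6 -302.3]
cup_lug [412. 181.] 0.77 [ 522.2 -398.3]
cup_lug [347. 135.] 0.59 [ 551. -319.]
cup_lug [309. 248.] 0.55 [ 423.7 -310.2]
pos [ 472.3 -306.2  329.8] [1.7999e+02 5.0000e-02 1.4100e+01] t 3.5 F [-0.2  0.3  0.6] w 91.0 gf 0.0
shift cm [ 4.32  1.17 -0.02]
rotvec [-0.     0.001 -0.784]
```

View pics/w1.png

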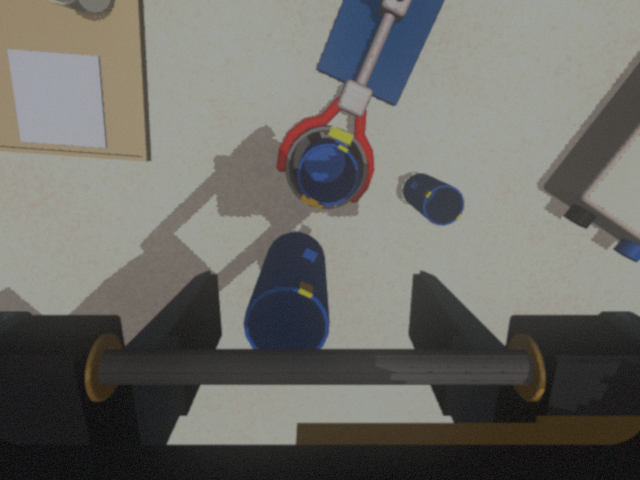

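Run:
```python
from h import *
f=grab('wrist');hsv=cv2.cvtColor(f['img'],cv2.COLOR_RGB2HSV)
from scipy.optimize import least_squares
# rim circle fit: blue region top outline via projected circles, maximise brightness-blue on the outer rim
img=f['img'].astype(float); b=cv2.GaussianBlur(img[:,:,2]-img[:,:,0],(0,0),1)
th=np.linspace(0,2*np.pi,120)
def sc(c,r,z):
    P=np.array([proj(f,[c[0]+r*np.cos(t),c[1]+r*np.sin(t),z]) for t in th]); return cv2.remap(b.astype(np.float32),P[:,:1].astype(np.float32),P[:,1:].astype(np.float32),1).mean()
best=max((sc((x,y),26.5,135),x,y) for x in np.arange(502,526,1.5) for y in np.arange(-320,-296,1.5));print(best)
m=cv2.inRange(hsv,(22,120,100),(35,255,255))
n,l,st,ce=cv2.connectedComponentsWithStats(m)
for i in range(1,n):
    if st[i,4]>8: print(st[i,4],ce[i],np.round(atz(f,ce[i],84)[:2],1),np.round(atz(f,ce[i],135)[:2],1))
im=f['img'][110:230,260:420];cv2.imwrite('pics/w2.png',cv2.resize(im,(800,600),interpolation=2)[:,:,::-1])
```

```text
(np.float32(32.837704), np.float64(514.0), np.float64(-306.5))
219 [339.62100457 132.75799087] [ 549.2 -312. ] [ 549.8 -308.7]
27 [341.81481481 145.85185185] [ 537.6 -317.5] [ 539.6 -313.4]
11 [426.81818182 191.90909091] [ 514.3 -414.9] [ 519.3 -398.5]
72 [303.79166667 290.44444444] [ 375.6 -317.7] [ 398.2 -313.6]
```

View pics/w2.png

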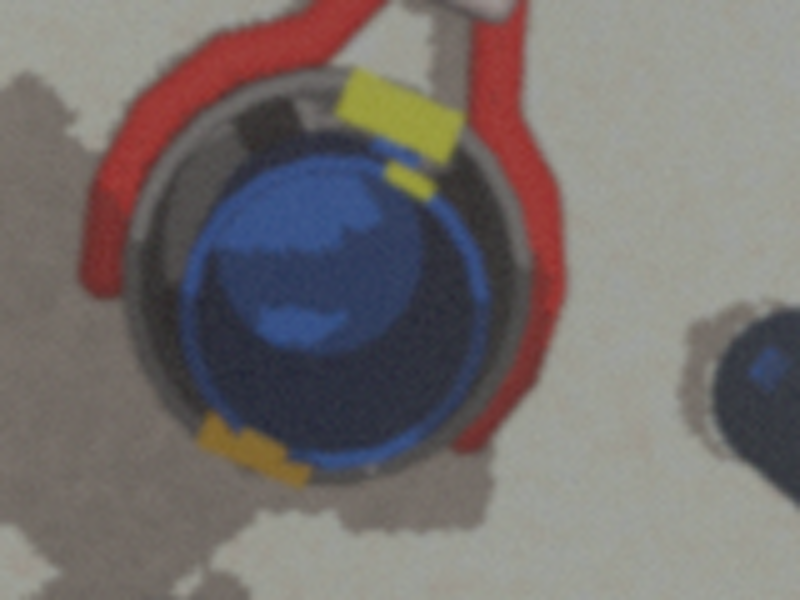

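Request:
step_arm --plan '[2.02,0.52,0,0,0,0,2.02,0.52,0,0,0,0,0,0,3.5,0,0,0,0,0,3.5,0,0,0,0,0,3.5,0,0,0]'

```text
time_s: 3.97
ee_pos: [513.6, -307.7, 224.4]
ee_rot: [179.9, -0.1, 14.0]
force: [-0.2, -1.2, -0.3]
gripper_width: 91.1
gripper_force: 0.0
```

Run:
```python
from h import *
to([514,-306.5,120],14.1)
```

```text
pos [ 513.6 -307.7  224.4] [ 1.7989e+02 -7.0000e-02  1.3970e+01] t 3.97 F [-0.2 -1.2 -0.3] w 91.1 gf 0.0
shift cm [ 0.05 -0.13 10.44]
rotvec [ 0.002 -0.001 -0.002]
```

Request:
step_arm --plan '[0,0,2.7,0,0,0,0,0,2.7,0,0,0,0,0,2.6,0,0,0,0,0,2.0,0,0,0,0,0,0,0,0,0]'

```text
time_s: 4.38
ee_pos: [510.7, -306.0, 120.8]
ee_rot: [-179.6, 0.4, 14.0]
force: [-1.0, 0.3, -1.0]
gripper_width: 91.3
gripper_force: 0.0
```

Request:
step_arm --plan '[0,0,0,0,0,0,0,0,0,0,0,0,0,0,0,0,0,0,0,0,0,0,0,0,0,0,0,0,0,0]' --hand 4.5 --newtons 30

```text
time_s: 4.8
ee_pos: [514.9, -306.6, 126.3]
ee_rot: [179.9, -0.1, 14.1]
force: [0.0, -0.5, 0.5]
gripper_width: 60.5
gripper_force: 0.0
```

Request:
step_arm --plan '[0,0,0,0,0,0,0,0,0,0,0,0,0,0,0,0,0,0,0,0,0,0,0,0]' --hand 4.5 --newtons 45

```text
time_s: 5.13
ee_pos: [514.7, -306.3, 126.0]
ee_rot: [179.9, -0.1, 14.1]
force: [-0.9, 0.7, 6.6]
gripper_width: 55.5
gripper_force: 45.0
```

Request:
step_arm --plan '[0,0,0,0,0,-0.06,0,0,0,0,0,-0.11,0,0,0,0,0,-0.11,0,0,0,0,0,-0.11,0,0,0,0,0,-0.11]'

```text
time_s: 5.55
ee_pos: [514.9, -306.4, 126.0]
ee_rot: [179.9, -0.0, 43.0]
force: [-1.5, 0.9, 5.9]
gripper_width: 55.4
gripper_force: 45.0
```

Request:
step_arm --plan '[0,0,0,0,0,-0.12,0,0,0,0,0,-0.12,0,0,0,0,0,-0.12,0,0,0,0,0,-0.12,0,0,0,0,0,-0.12]'

```text
time_s: 5.97
ee_pos: [514.8, -306.4, 126.0]
ee_rot: [179.9, 0.0, 77.4]
force: [-1.9, -0.2, 6.2]
gripper_width: 55.5
gripper_force: 45.0
```

Request:
step_arm --plan '[0,0,0,0,0,-0.12,0,0,0,0,0,-0.12,0,0,0,0,0,-0.06,0,0,0,0,0,0]'

```text
time_s: 6.3
ee_pos: [514.7, -306.5, 126.0]
ee_rot: [179.9, 0.1, 94.4]
force: [-1.5, 1.4, 6.0]
gripper_width: 55.3
gripper_force: 45.0
```

Run:
```python
from h import *
to([514.7,-306.3,280],94); print(sensors.state()['torque'])
f=grab('wrist','w3.png'); hsv=cv2.cvtColor(f['img'],cv2.COLOR_RGB2HSV)
m=cv2.inRange(hsv,(18,120,80),(35,255,255))
n,l,st,ce=cv2.connectedComponentsWithStats(m)
for i in range(1,n):
    if st[i,4]>8: print(st[i,4],ce[i],np.round(atz(f,ce[i],84)[:2],1),np.round(atz(f,ce[i],135)[:2],1))
```

```text
pos [ 514.7 -306.5  126. ] [1.7994e+02 6.0000e-02 9.4430e+01] t 6.3 F [-1.5  1.4  6. ] w 55.3 gf 45.0
shift cm [ 1.00e-02  2.00e-02 -1.54e+01]
rotvec [0.001 0.001 0.007]
[0.04755506 0.08250462 0.13003985]
469 [252.46055437 259.15565032] [ 480.3 -295.8] [ 487.5 -277.1]
324 [346.22839506 275.28703704] [ 531.4 -301.2] [ 525.5 -281.1]
95 [372.95789474 281.49473684] [ 546.4 -303.7] [ 536.6 -282.9]
330 [456.32424242 374.78484848] [ 602.8 -359.1] [ 578.5 -324.1]
350 [173.52857143 376.55142857] [ 435.9 -373.3] [ 454.5 -334.6]
12 [ 44.83333333 347.08333333] [ 362.3 -359. ] [ 399.8 -324. ]
3152 [488.09359137 431.17607868] [ 630.  -398.1] [ 598.7 -353.1]
1396 [261.63252149 434.36389685] [ 489.5 -411.5] [ 494.3 -363. ]
9 [303.33333333 425.22222222] [ 515.  -402.5] [ 513.3 -356.4]
9 [339.11111111 436.55555556] [ 537.9 -409.4] [ 530.3 -361.5]
9 [377.33333333 435.88888889] [ 561.7 -407. ] [ 548.  -359.7]
13 [358.15384615 439.07692308] [ 550.  -410.4] [ 539.3 -362.3]
11 [351.         441.18181818] [ 545.7 -412.4] [ 536.1 -363.7]
9 [366.77777778 440.88888889] [ 555.6 -411.4] [ 543.4 -363. ]
```

View pics/w3.png

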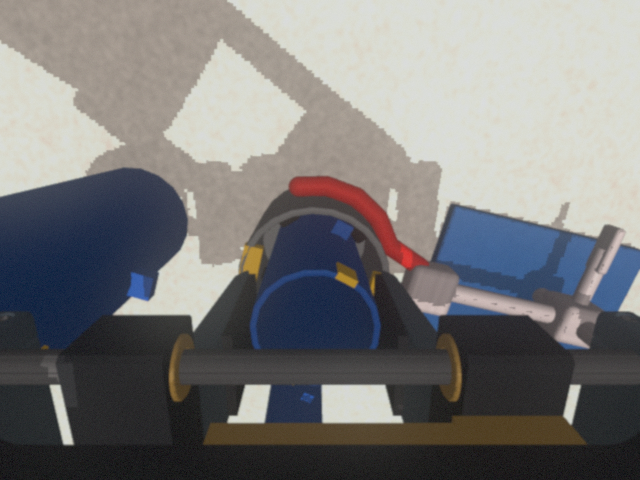

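Request:
step_arm --plan '[0,0,-0.5,0,0,0,0,0,-1.5,0,0,0,0,0,-2,0,0,0,0,0,-2.5,0,0,0,0,0,-2.5,0,0,0]'

```text
time_s: 6.77
ee_pos: [513.8, -305.8, 214.8]
ee_rot: [-179.9, -0.1, 94.3]
force: [0.4, -0.5, -1.2]
gripper_width: 55.1
gripper_force: 45.0
```

Request:
step_arm --plan '[0,0,-2.5,0,0,0,0,0,-1.5,0,0,0,0,0,-1,0,0,0,0,0,0,0,0,0,0,0,0,0,0,0]'

```text
time_s: 7.18
ee_pos: [514.2, -306.1, 264.4]
ee_rot: [-180.0, -0.0, 94.3]
force: [0.2, -0.3, -1.3]
gripper_width: 55.2
gripper_force: 45.0
```

Run:
```python
from h import *
f=grab('scene');g=grab('side')
for F in(f,g):
    for k,z in(('cup',140),('pad_center',8)):
        print([(np.round(r['location']),round(r['score'],2),np.round(atz(F,r['location'],z)[:2])) for r in viewer.pinpoint(k,F)[:3]])
    # white pad centroid by colour
    c=proj(F,[507,6,8]); hsv=cv2.cvtColor(F['img'],cv2.COLOR_RGB2HSV)
    m=cv2.inRange(hsv,(0,0,190),(179,25,255)); m=cv2.inRange(F['img'],(150,150,150),(255,255,255))&cv2.inRange(hsv,(90,4,150),(150,80,255))
    n,l,st,ce=cv2.connectedComponentsWithStats(m); i=l[int(c[1]),int(c[0])]
    print(i,st[i],ce[i],atz(F,ce[i],8)); 
to([507,6,256])
```

```text
[(array([333., 213.]), 0.96, array([ 478., -136.])), (array([276., 206.]), 0.85, array([ 595., -235.])), (array([288., 182.]), 0.56, array([ 516., -319.]))]
[(array([349., 289.]), 0.93, array([515.,  17.])), (array([231., 172.]), 0.5, array([ 567., -640.]))]
0 [     0      0    640    480 306835] [319.61894829 239.49038408] [ 481.77848314 -195.63264293    8.        ]
[(array([452., 196.]), 0.96, array([ 463., -295.])), (array([472., 254.]), 0.82, array([ 359., -180.])), (array([435., 181.]), 0.6, array([ 516., -316.]))]
[(array([346., 315.]), 0.93, array([512.,   5.])), (array([419., 194.]), 0.58, array([ 579., -390.]))]
4 [ 315  290   64   56 1921] [346.5372202  317.54763144] [506.21918752   9.82696338   8.        ]
pos [ 514.1 -306.1  263.9] [-1.7991e+02 -6.0000e-02  9.4300e+01] t 7.48 F [-0.   0.5 -0.9] w 55.6 gf 45.0
shift cm [31.17  1.63  0.82]
```

Request:
step_arm --plan '[2,0.12,0,0,0,0,3.5,0.22,0,0,0,0,4,0.24,0,0,0,0,4,0.24,0,0,0,0,4,0.24,0,0,0,0]'

```text
time_s: 7.9
ee_pos: [511.3, -129.5, 264.5]
ee_rot: [-180.0, -0.0, 94.2]
force: [1.5, 0.7, -1.0]
gripper_width: 55.4
gripper_force: 45.0
```

Run:
```python
from h import *
f=grab('wrist','w4.png'); hsv=cv2.cvtColor(f['img'],cv2.COLOR_RGB2HSV)
print([(np.round(r['location']),round(r['score'],2),np.round(atz(f,r['location'],8)[:2])) for r in viewer.pinpoint('pad_center',f)[:3]])
c=proj(f,[509,8,8]).astype(int);print(c,hsv[c[1],c[0]],f['img'][c[1],c[0]])
m=np.zeros((482,642),np.uint8);p=f['img'].copy()
cv2.floodFill(p,m,tuple(int(v) for v in c),(255,0,0),(14,)*3,(14,)*3,cv2.FLOODFILL_FIXED_RANGE)
m=m[1:-1,1:-1];k=max(cv2.findContours(m,0,2)[0],key=cv2.contourArea);bx=cv2.approxPolyDP(k,8,True)[:,0]
for q in bx: print(q,np.round(atz(f,q,8)[:2],1))
to([509,8,256])
```

```text
[(array([304., 389.]), 0.68, array([ 515., -363.])), (array([320.,  62.]), 0.62, array([506.,  10.]))]
[323  64] [113  16 186] [174 177 186]
[369   2] [547.   64.2]
[264  13] [450.1  48. ]
[271  73] [458.8  -3.3]
[374 112] [563.1 -31.7]
pos [ 511.2 -125.8  264.9] [-179.96   -0.18   94.62] t 8.0 F [ 0.4 -0.9 -1.2] w 55.5 gf 45.0
shift cm [13.36  0.86  0.93]
```

Request:
step_arm --plan '[4,0.23,0,0,0,0,4,0.23,0,0,0,0,3.5,0.2,0,0,0,0,1.86,0.11,2,0,0,0,0,0,3,0,0,0]'

```text
time_s: 8.42
ee_pos: [511.6, 6.0, 217.0]
ee_rot: [179.6, -0.0, 94.5]
force: [0.5, -0.8, -1.7]
gripper_width: 55.6
gripper_force: 45.0
```

Request:
step_arm --plan '[0,0,3,0,0,0,0,0,2,0,0,0,0,0,0,0,0,0,0,0,0,0,0,0]'

```text
time_s: 8.75
ee_pos: [509.2, 2.5, 164.3]
ee_rot: [-179.9, 0.0, 94.3]
force: [0.3, -0.3, -1.4]
gripper_width: 55.3
gripper_force: 45.0
```

Run:
```python
from h import *
to([508,8,129])
f=grab('side','s5.png');g=grab('scene','g5.png')
for F in(f,g):
  for k,z in(('cup',40),('pad_center',8)):
    print([(np.round(r['location']),round(r['score'],2),np.round(atz(F,r['location'],z)[:2])) for r in viewer.pinpoint(k,F)[:4]])
cv2.imwrite('pics/c5.png',np.hstack([cv2.resize(f['img'][210:370,250:430],(400,356)),cv2.resize(g['img'][190:350,250:430],(400,356))])[:,:,::-1])
```

```text
pos [509.2   2.5 164.3] [-179.87    0.     94.28] t 8.75 F [ 0.3 -0.3 -1.4] w 55.3 gf 45.0
shift cm [ 0.56 -0.07  3.53]
[(array([452., 200.]), 0.95, array([ 493., -388.])), (array([349., 304.]), 0.93, array([510.,  -2.])), (array([475., 254.]), 0.93, array([ 373., -272.])), (array([424., 228.]), 0.67, array([ 498., -270.]))]
[(array([347., 315.]), 0.59, array([508.,   5.]))]
[(array([331., 213.]), 0.89, array([ 410., -253.])), (array([276., 204.]), 0.82, array([ 535., -369.])), (array([349., 274.]), 0.6, array([506.,  -2.])), (array([288., 206.]), 0.6, array([ 505., -344.]))]
[(array([349., 284.]), 0.85, array([504.,  -2.]))]
```

View pics/c5.png

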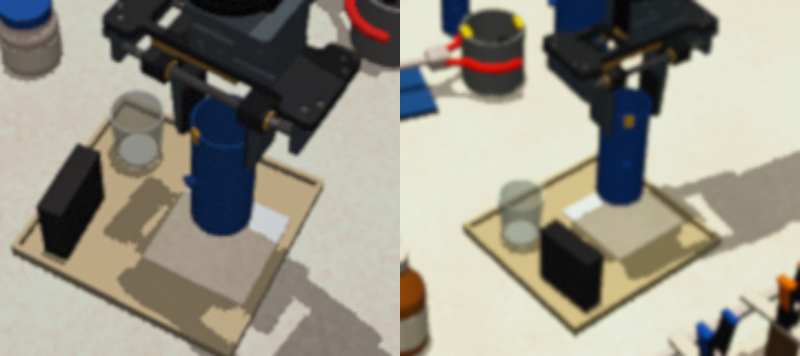

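Request:
step_arm --plan '[0.3,0,1.5,0,0,0,0,0,1.2,0,0,0,0,0,0.4,0,0,0,0,0,0.2,0,0,0,0,0,0,0,0,0]'

```text
time_s: 9.47
ee_pos: [509.5, 5.8, 132.2]
ee_rot: [180.0, 0.0, 94.3]
force: [0.2, -0.7, -1.9]
gripper_width: 55.5
gripper_force: 45.0
```

Request:
step_arm --plan '[0,0,0.15,0,0,0,0,0,0,0,0,0]'

```text
time_s: 9.63
ee_pos: [509.7, 5.8, 131.0]
ee_rot: [179.9, 0.0, 94.3]
force: [-0.1, -0.5, -0.7]
gripper_width: 55.5
gripper_force: 45.0
```

Request:
step_arm --plan '[0,0,0.1,0,0,0,0,0,0,0,0,0]'

```text
time_s: 9.8
ee_pos: [509.4, 5.8, 129.7]
ee_rot: [180.0, 0.0, 94.3]
force: [-0.3, 0.3, -1.2]
gripper_width: 55.7
gripper_force: 45.0
```

Request:
step_arm --plan '[0,0,0.1,0,0,0,0,0,0,0,0,0]'

```text
time_s: 9.97
ee_pos: [509.6, 5.7, 129.0]
ee_rot: [179.9, 0.0, 94.3]
force: [-0.2, -1.2, 2.6]
gripper_width: 55.3
gripper_force: 45.0
```

Request:
step_arm --plan '[0,0,0,0,0,0,0,0,0,0,0,0,0,0,0,0,0,0,0,0,0,0,0,0,0,0,0,0,0,0]' --hand 8.5 --newtons 20

```text
time_s: 10.38
ee_pos: [509.3, 5.9, 128.3]
ee_rot: [-180.0, 0.0, 94.3]
force: [1.2, -0.4, 0.2]
gripper_width: 83.5
gripper_force: 0.0
```

Request:
step_arm --plan '[0,0,-2,0,0,0,0,0,-3,0,0,0,0,0,-3.8,0,0,0,0,0,-3.8,0,0,0,0,0,-3.8,0,0,0]'

```text
time_s: 10.8
ee_pos: [508.8, 5.9, 294.1]
ee_rot: [-180.0, 0.0, 94.3]
force: [0.6, 0.3, 0.0]
gripper_width: 84.8
gripper_force: 0.0
```

Run:
```python
from h import *
to([600,220,300],94.3)
f=grab('scene')
print([(np.round(r['location']),round(r['score'],2),np.round(atz(f,r['location'],8)[:2])) for r in viewer.pinpoint('cup',f)[:4]])
for F in (f,grab('side')):
  for k,z in dict(electrode=90,electrode_grip=135,rack=0,spare=90).items():
    print(k,[(np.round(r['location']),round(r['score'],2),np.round(atz(F,r['location'],z)[:2])) for r in viewer.pinpoint(k,F)[:2]])
```

```text
pos [508.8   5.9 294.1] [-179.98    0.     94.3 ] t 10.8 F [0.6 0.3 0. ] w 84.8 gf 0.0
shift cm [20.67 10.7  -0.6 ]
rotvec [-0.  0. -0.]
[(array([276., 203.]), 0.72, array([ 511., -414.])), (array([328., 212.]), 0.71, array([ 393., -299.])), (array([346., 285.]), 0.7, array([512.,  -0.])), (array([399., 373.]), 0.22, array([559., 296.]))]
electrode [(array([393., 358.]), 0.61, array([592., 306.])), (array([229., 168.]), 0.44, array([ 609., -541.]))]
electrode_grip [(array([390., 344.]), 0.71, array([602., 301.]))]
rack [(array([403., 373.]), 0.77, array([546., 296.]))]
spare [(array([425., 336.]), 0.9, array([495., 290.])), (array([353., 251.]), 0.29, array([481., -27.]))]
electrode [(array([196., 381.]), 0.74, array([599., 302.])), (array([336., 301.]), 0.29, array([514.,  35.]))]
electrode_grip [(array([190., 367.]), 0.77, array([602., 299.])), (array([198., 382.]), 0.6, array([572., 308.]))]
rack [(array([230., 416.]), 0.63, array([549., 292.])), (array([348., 276.]), 0.23, array([570., -81.]))]
spare [(array([244., 410.]), 0.58, array([503., 287.])), (array([197., 380.]), 0.42, array([600., 299.]))]
```

Request:
step_arm --plan '[0,0,0,0,0,0.12,0,0,0,0,0,0.12,0,0,0,0,0,0.12,0,0,0,0,0,0.12,0,0,0,0,0,0.12]'

```text
time_s: 11.77
ee_pos: [509.1, 5.9, 291.9]
ee_rot: [-179.9, 0.0, 59.6]
force: [0.2, 0.7, -0.8]
gripper_width: 85.0
gripper_force: 0.0
```

Request:
step_arm --plan '[0,0,0,0,0,0.12,0,0,0,0,0,0.12,0,0,0,0,0,0.12,0,0,0,0,0,0.12,0,0,0,0,0,0.12]'

```text
time_s: 12.18
ee_pos: [509.2, 5.9, 291.9]
ee_rot: [-180.0, 0.1, 25.2]
force: [1.1, -0.8, 0.1]
gripper_width: 85.0
gripper_force: 0.0
```

Request:
step_arm --plan '[0,0,0,0,0,0.12,0,0,0,0,0,0.12,0,0,0,0,0,0.066,0,-4,0,0,0,0,0,-4,0,0,0,0]'

```text
time_s: 12.6
ee_pos: [498.2, 84.5, 291.8]
ee_rot: [180.0, 0.0, 7.7]
force: [0.5, 0.2, -0.5]
gripper_width: 85.3
gripper_force: 0.0
```

Request:
step_arm --plan '[0,-4,0,0,0,0,0,-4,0,0,0,0,0,-4,0,0,0,0,0,-4,0,0,0,0,0.5,-4,0,0,0,0]'

```text
time_s: 13.02
ee_pos: [473.9, 285.5, 292.1]
ee_rot: [180.0, 0.1, 8.0]
force: [0.5, -0.2, -0.6]
gripper_width: 84.7
gripper_force: 0.0
```

Run:
```python
from h import *
to([600,301,294],8)
f=grab('wrist','w6.png')
for k,z in dict(electrode=90,electrode_grip=135,spare=90).items():
    print(k,[(np.round(r['location']),round(r['score'],2),np.round(atz(f,r['location'],z)[:2],1)) for r in viewer.pinpoint(k,f)[:3]])
```

```text
pos [473.9 285.5 292.1] [1.7997e+02 6.0000e-02 8.0300e+00] t 13.02 F [ 0.5 -0.2 -0.6] w 84.7 gf 0.0
shift cm [12.7   0.23 -0.2 ]
rotvec [0.001 0.001 0.001]
electrode [(array([314.,  68.]), 0.58, array([599.1, 303.9]))]
electrode_grip [(array([316.,  64.]), 0.93, array([596.7, 301.7])), (array([527.,  91.]), 0.26, array([600.7, 142.9]))]
spare [(array([314., 190.]), 0.83, array([497.3, 289.9])), (array([530.,  93.]), 0.19, array([606. , 118.3]))]
```

View pics/w6.png

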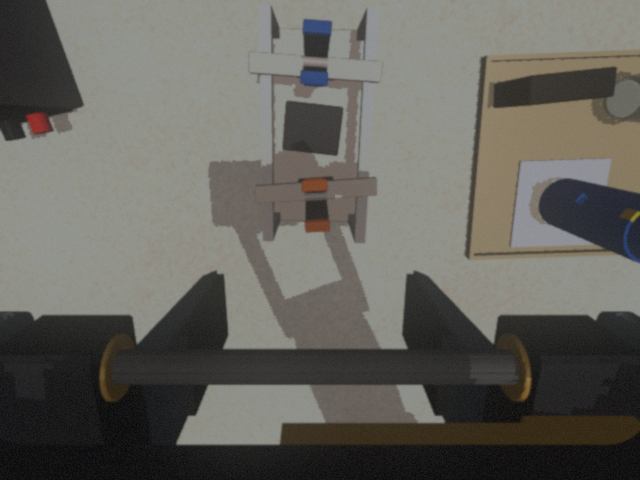

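Request:
step_arm --plan '[4,0,0,0,0,0,4,0,0,0,0,0,0,0,0,0,0,0]'

```text
time_s: 13.47
ee_pos: [560.2, 293.6, 290.0]
ee_rot: [179.9, -0.1, 7.8]
force: [-0.1, 0.1, -1.3]
gripper_width: 84.8
gripper_force: 0.0
```

Run:
```python
from h import *
f=grab('wrist','w7.png')
for k,z in dict(electrode=90,electrode_grip=135).items():
    print(k,[(np.round(r['location']),round(r['score'],2),np.round(atz(f,r['location'],z)[:2],1)) for r in viewer.pinpoint(k,f)[:3]])
# blue pads
hsv=cv2.cvtColor(f['img'],cv2.COLOR_RGB2HSV)
m=cv2.inRange(hsv,(105,130,50),(125,255,255));n,l,st,ce=cv2.connectedComponentsWithStats(m)
for i in range(1,n):
    if st[i,4]>40: print(st[i],ce[i],np.round(atz(f,ce[i],167)[:2],1))
to([599,302,135],8)
c=proj(f,[599,302,90]).astype(int);print(c)
x0,y0=max(c[0]-120,0),max(c[1]-90,0)
cv2.imwrite('pics/c7.png',cv2.resize(f['img'][y0:y0+180,x0:x0+240],(800,600),interpolation=2)[:,:,::-1]);print(x0,y0)
```

```text
electrode []
electrode_grip [(array([312., 179.]), 0.74, array([600. , 300.9]))]
[613 298  27  12 102] [625.89215686 302.56862745] [542.3  44.7]
pos [554.6 293.3 291.7] [1.7995e+02 1.1000e-01 7.8800e+00] t 13.62 F [ 0.  -0.2  0. ] w 84.9 gf 0.0
shift cm [ 4.55 -0.27 15.66]
rotvec [ 0.001  0.002 -0.002]
[311 173]
191 83
```

View pics/c7.png

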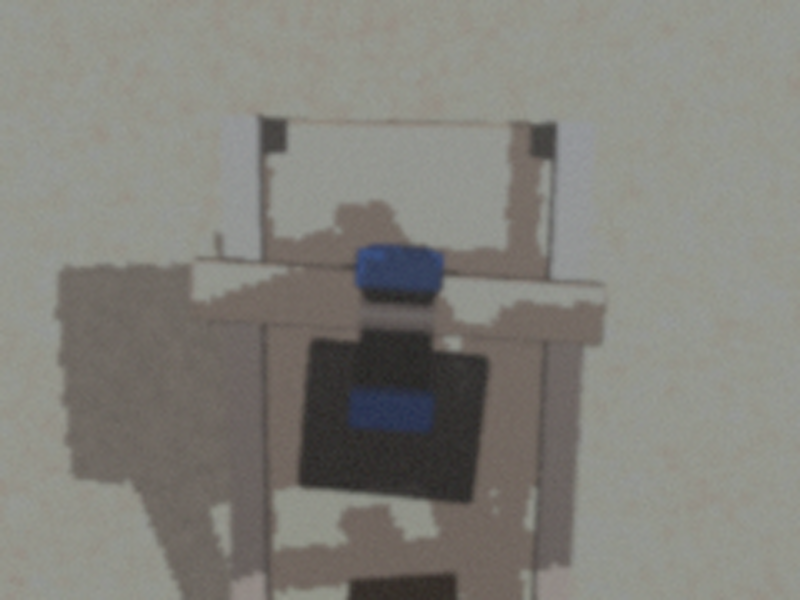

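Run:
```python
from h import *
f=grab('wrist')
a=atz(f,(248.9,169),98);b=atz(f,(372.2,176.5),98);print(a,b,(a+b)/2,np.linalg.norm(a-b),np.degrees(np.arctan2(*(a-b)[1::-1])))
print(atz(f,(311,163.4),162),atz(f,(308.3,206),162))
c=(a+b)/2; yaw=np.degrees(np.arctan2(*(a-b)[1::-1]))-90;print(yaw)
to([c[0],c[1],132],yaw)
```

```text
[589.71230815 356.89213815  98.        ] [598.16082362 247.68936343  98.        ] [593.93656589 302.29075079  98.        ] 109.52909850815496 94.42389821269195
[608.63338749 303.46133587 162.        ] [577.44263582 301.26061847 162.        ]
4.423898212691952
pos [554.1 293.5 292.3] [1.7997e+02 7.0000e-02 7.9200e+00] t 13.67 F [-0.8 -0.6 -0.2] w 85.1 gf 0.0
shift cm [ 4.09 -0.33 16.02]
rotvec [0.001 0.001 0.061]
```

Request:
step_arm --plan '[2.0,-0.16,1.5,0,0,0,2.0,-0.16,3,0,0,0.061,0,0,3.5,0,0,0,0,0,0,0,0,0,0,0,0,0,0,0]' --hand 5

```text
time_s: 14.08
ee_pos: [591.9, 302.7, 211.6]
ee_rot: [179.9, 0.2, 4.5]
force: [0.0, -0.0, -0.2]
gripper_width: 54.7
gripper_force: 0.0
```

Run:
```python
from h import *
to([594,302,130],4.4)
```

```text
pos [591.9 302.7 211.6] [179.9    0.24   4.51] t 14.08 F [ 0.  -0.  -0.2] w 54.7 gf 0.0
shift cm [0.24 0.07 8.15]
rotvec [0.002 0.004 0.002]
```

Request:
step_arm --plan '[0.2,0.05,3,0,0,0,0,0,3,0,0,0,0,0,2,0,0,0,0,0,0,0,0,0,0,0,0,0,0,0]'

```text
time_s: 14.5
ee_pos: [596.0, 303.7, 134.8]
ee_rot: [-180.0, -0.1, 4.5]
force: [-0.3, 0.2, 0.5]
gripper_width: 49.8
gripper_force: 0.0
```

Request:
step_arm --plan '[0,0,0,0,0,0,0,0,0,0,0,0,0,0,0,0,0,0,0,0,0,0,0,0,0,0,0,0,0,0]' --hand 1 --newtons 25

```text
time_s: 14.92
ee_pos: [595.9, 303.5, 133.3]
ee_rot: [-180.0, -0.1, 4.5]
force: [0.1, -1.9, 2.5]
gripper_width: 19.4
gripper_force: 1.6
```

Request:
step_arm --plan '[0,0,0,0,0,0,0,0,0,0,0,0,0,0,0,0,0,0]' --newtons 35

```text
time_s: 15.17
ee_pos: [595.9, 303.3, 133.2]
ee_rot: [-180.0, -0.1, 4.5]
force: [-0.8, -1.6, 4.7]
gripper_width: 17.7
gripper_force: 35.0
```

Request:
step_arm --plan '[0,0,-1,0,0,0,0,0,-3,0,0,0,0,0,-4,0,0,0,0,0,-4,0,0,0,0,0,-4,0,0,0]'

```text
time_s: 15.58
ee_pos: [595.0, 303.3, 293.7]
ee_rot: [180.0, 0.1, 4.5]
force: [1.2, 0.4, -2.2]
gripper_width: 17.9
gripper_force: 35.0
```

Request:
step_arm --plan '[0,0,-3.5,0,0,0,0,3,0,0,0,0,0,4,0,0,0,0,0,4,0,0,0,0,0,4,0,0,0,0]'

```text
time_s: 16.0
ee_pos: [607.0, 152.7, 327.3]
ee_rot: [180.0, 0.0, 4.6]
force: [0.5, -0.2, -1.0]
gripper_width: 17.7
gripper_force: 35.0
```

Run:
```python
from h import *
to([514,-306.5,330],4.4)
```

```text
pos [607.  152.7 327.3] [1.80e+02 4.00e-02 4.59e+00] t 16.0 F [ 0.5 -0.2 -1. ] w 17.7 gf 35.0
shift cm [-12.94  45.03  -0.26]
rotvec [0.    0.001 0.003]
```

Request:
step_arm --plan '[-1.08,3.75,0,0,0,0,-1.08,3.75,0,0,0,0,-1.08,3.75,0,0,0,0,-1.08,3.75,0,0,0,0,-1.08,3.75,0,0,0,0]'

```text
time_s: 16.42
ee_pos: [567.4, -38.9, 327.3]
ee_rot: [-180.0, 0.0, 4.5]
force: [1.3, -0.0, -1.2]
gripper_width: 17.8
gripper_force: 35.0
```

Request:
step_arm --plan '[-1.08,3.75,0,0,0,0,-1.08,3.75,0,0,0,0,-1.08,3.75,0,0,0,0,-1.08,3.75,0,0,0,0,-1.08,3.75,0,0,0,0]'

```text
time_s: 16.83
ee_pos: [528.4, -230.0, 327.4]
ee_rot: [-180.0, 0.0, 4.5]
force: [1.5, 0.5, -1.4]
gripper_width: 17.7
gripper_force: 35.0
```

Request:
step_arm --plan '[-1.08,3.75,0,0,0,0,-1.08,3.75,0,0,0,0,0,0,4,0,0,0,0,0,4,0,0,0,0,0,0,0,0,0]'

```text
time_s: 17.25
ee_pos: [508.0, -302.5, 238.1]
ee_rot: [-179.3, 0.9, 4.4]
force: [-1.7, 2.1, -3.6]
gripper_width: 17.8
gripper_force: 35.0
```

Run:
```python
from h import *
to([514,-306.5,330],4.4)
f=grab('wrist');g=grab('scene');h=grab('side')
s=sensors.state();zb=s['ee_pos'][2]-43
for F in(f,g,h):
  for k,z in dict(electrode=zb,electrode_grip=zb+45,vessel_rim=84,catch=84,vessel=0).items():
    print(k,[(np.round(r['location']),round(r['score'],2),np.round(atz(F,r['location'],z)[:2])) for r in viewer.pinpoint(k,F)[:2]])
u=[cv2.resize(F['img'][y:y+150,x:x+130],(390,450),interpolation=2) for F,x,y in((g,230,100),(h,370,80))]
cv2.imwrite('pics/c8.png',np.hstack(u)[:,:,::-1]);cv2.imwrite('pics/w8.png',f['img'][:,:,::-1])
```

```text
pos [ 508.  -302.5  238.1] [-179.29    0.95    4.42] t 17.25 F [-1.7  2.1 -3.6] w 17.8 gf 35.0
shift cm [ 0.42  0.33 -9.2 ]
rotvec [-0.012  0.017  0.   ]
electrode [(array([313., 275.]), 0.82, array([ 516., -301.]))]
electrode_grip [(array([318., 314.]), 0.63, array([ 518., -303.])), (array([314., 274.]), 0.36, array([ 535., -300.]))]
vessel_rim [(array([325., 219.]), 0.77, array([ 514., -308.]))]
catch [(array([330., 182.]), 0.97, array([ 545., -309.]))]
vessel [(array([321., 198.]), 0.6, array([ 513., -305.]))]
electrode [(array([293., 164.]), 0.75, array([ 509., -306.]))]
electrode_grip [(array([288., 153.]), 0.57, array([ 528., -293.]))]
vessel_rim [(array([287., 204.]), 0.81, array([ 533., -297.])), (array([289., 150.]), 0.39, array([ 390., -565.]))]
catch [(array([282., 203.]), 0.91, array([ 541., -309.]))]
vessel [(array([294., 228.]), 0.56, array([ 515., -287.]))]
electrode [(array([443., 160.]), 0.78, array([ 507., -308.]))]
electrode_grip []
vessel_rim [(array([429., 198.]), 0.82, array([ 521., -317.]))]
catch [(array([418., 193.]), 0.6, array([ 550., -315.]))]
vessel [(array([423., 227.]), 0.83, array([ 516., -307.])), (array([439., 160.]), 0.62, array([ 610., -550.]))]
```

View pics/w8.png

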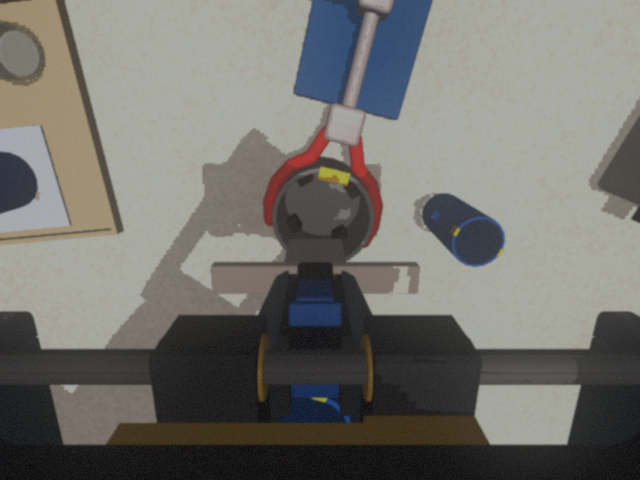

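Run:
```python
from h import *
f=grab('wrist')
to([514,-306.5,133],4.4)
zt=sensors.state()['ee_pos'][2]-35
im=f['img']
for col in (230,250,385,405): 
    g=np.diff(cv2.GaussianBlur(im[:,col].astype(np.float32).mean(1)[:,None],(1,5),0)[:,0]);seg=g[250:310];
    r=(250+np.argsort(-abs(seg))[:4]);print(col,r,np.round(g[r],1))
for px in((212,277),(418,278),(315,277)): print(atz(f,px,zt))
```

```text
pos [ 513.6 -305.   247.4] [-1.80e+02  1.00e-02  4.51e+00] t 18.2 F [ 0.3 -1.2 -1.5] w 17.8 gf 35.0
shift cm [ 0.03  0.15 11.44]
rotvec [-0.     0.     0.002]
230 [261 260 262 293] [-24.5 -19.1 -18.6  13.9]
250 [261 260 262 265] [-24.3 -19.2 -18.9  10.1]
385 [261 265 266 260] [-23.1  21.5  19.  -18.3]
405 [261 262 260 293] [-23.8 -18.5 -18.3  13.3]
[ 515.10666265 -250.56136737  212.36782332]
[ 523.10525646 -358.72347741  212.36782332]
[ 519.38726909 -304.60657596  212.36782332]
```

Run:
```python
from h import *
f=grab('wrist');im=cv2.GaussianBlur(f['img'].astype(np.float32),(0,0),1)
print(sensors.state()['ee_pos'])
zt=sensors.state()['ee_pos'][2]-35
for r in (261,265,279,293): print(r,np.round(atz(f,(315,r),zt)[:2],1))
hsv=cv2.cvtColor(f['img'],cv2.COLOR_RGB2HSV);m=cv2.inRange(hsv,(22,120,80),(35,255,255))[:240]
n,l,st,ce=cv2.connectedComponentsWithStats(m)
for i in range(1,n):
    if st[i,4]>50: print(st[i,4],ce[i],np.round(atz(f,ce[i],84)[:2],1))
gray=im.mean(2)
th=np.radians(np.r_[-60:-25:3,10:75:3,-110:-60:5,75:110:5])
def ring(c,r): 
    P=np.array([proj(f,[c[0]+r*np.cos(t),c[1]+r*np.sin(t),84]) for t in th]).astype(np.float32); return cv2.remap(gray,P[:,:1],P[:,1:],1).ravel()
b=max(((ring((x,y),40)-ring((x,y),36.5)).clip(-30,30).mean(),x,y) for x in np.arange(504,525) for y in np.arange(-317,-296));print(b)
cv2.imwrite('pics/w9.png',cv2.resize(f['img'][140:320,200:440],(800,600),interpolation=2)[:,:,::-1])
```

```text
[ 513.6300193  -304.99794226  247.41752014]
261 [ 528.3 -303.9]
265 [ 526.1 -304.1]
279 [ 518.3 -304.7]
293 [ 510.3 -305.3]
51 [337.05882353 182.47058824] [ 551.4 -320.1]
(np.float32(16.85456), np.int64(514), np.int64(-306))
```

View pics/w9.png

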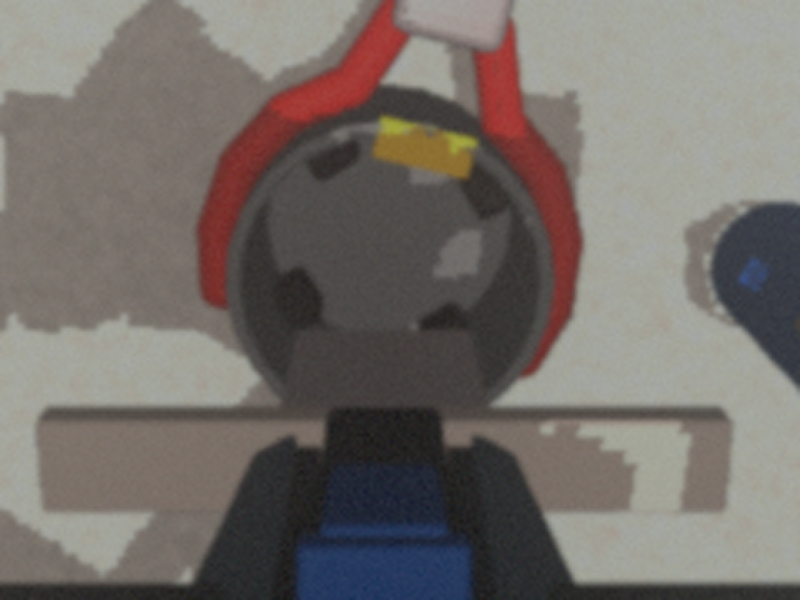

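Request:
step_arm --plan '[-0.38,0.11,0,0,0,0,0,0,2,0,0,0,0,0,3,0,0,0,0,0,3,0,0,0,0,0,2,0,0,0]'

```text
time_s: 18.67
ee_pos: [508.5, -305.8, 145.0]
ee_rot: [-179.9, 0.2, 4.5]
force: [-0.2, 0.2, -1.8]
gripper_width: 17.9
gripper_force: 35.0
```

Request:
step_arm --plan '[0,0,1.0,0,0,0,0,0,0.4,0,0,0,0,0,0.2,0,0,0,0,0,0,0,0,0,0,0,0,0,0,0]'

```text
time_s: 19.08
ee_pos: [510.8, -307.0, 132.9]
ee_rot: [179.9, -0.1, 4.5]
force: [0.1, -0.8, -0.3]
gripper_width: 17.6
gripper_force: 35.0
```

Request:
step_arm --plan '[0,0,0.3,0,0,0,0,0,0.1,0,0,0,0,0,0,0,0,0]'

```text
time_s: 19.33
ee_pos: [510.0, -306.4, 127.7]
ee_rot: [180.0, -0.0, 4.5]
force: [0.4, -0.2, -1.9]
gripper_width: 17.9
gripper_force: 35.0
```

Request:
step_arm --plan '[0,0,0.1,0,0,0,0,0,0,0,0,0]'

```text
time_s: 19.5
ee_pos: [510.1, -306.5, 127.2]
ee_rot: [180.0, -0.0, 4.5]
force: [-1.8, 0.2, 2.5]
gripper_width: 17.7
gripper_force: 35.0
```

Request:
step_arm --plan '[0,0,0,0,0,0,0,0,0,0,0,0,0,0,0,0,0,0,0,0,0,0,0,0]' --hand 5

```text
time_s: 19.83
ee_pos: [510.0, -306.4, 126.4]
ee_rot: [180.0, -0.0, 4.5]
force: [1.6, 0.9, 0.4]
gripper_width: 41.6
gripper_force: 0.0
```

Request:
step_arm --plan '[0,0,-2,0,0,0,0,0,-4,0,0,0,0,0,-4,0,0,0,-3,0,-4,0,0,0,-3,0,-1,0,0,0]'

```text
time_s: 20.25
ee_pos: [457.9, -312.1, 275.3]
ee_rot: [179.6, -0.5, 4.6]
force: [0.3, -1.4, 0.6]
gripper_width: 49.6
gripper_force: 0.0
```

Request:
step_arm --plan '[0,0,0,0,0,0,0,0,0,0,0,0,0,0,0,0,0,0]'

```text
time_s: 20.5
ee_pos: [455.2, -310.6, 269.3]
ee_rot: [-180.0, 0.0, 4.5]
force: [1.2, 0.6, -0.8]
gripper_width: 50.2
gripper_force: 0.0
```

Run:
```python
from h import *
f=grab('wrist');g=grab('scene')
to([514,-306,300],4.4)
for F in(f,g):
  for k,z in dict(electrode=84,cup=8,pad_center=8).items():
    print(k,[(np.round(r['location']),round(r['score'],2),np.round(atz(F,r['location'],z)[:2])) for r in viewer.pinpoint(k,F)[:4]])
c=proj(f,[514,-306,92]).astype(int);print(c)
x,y=max(0,c[0]-120),max(0,c[1]-90)
cv2.imwrite('pics/w10.png',np.hstack([cv2.resize(f['img'][y:y+180,x:x+150],(400,480)),cv2.resize(g['img'][150:330,240:390],(400,480))])[:,:,::-1]);print(x,y)
```

```text
pos [ 455.5 -310.4  268.5] [-1.7992e+02  8.0000e-02  4.5400e+00] t 20.6 F [-0.  -0.6 -0.5] w 50.4 gf 0.0
shift cm [ 5.86  0.02 -3.16]
rotvec [-0.001  0.001  0.002]
electrode [(array([315., 153.]), 0.69, array([ 513., -306.]))]
cup [(array([433., 161.]), 0.88, array([ 509., -430.])), (array([300., 262.]), 0.85, array([ 387., -299.])), (array([ 12., 123.]), 0.66, array([513.,   4.]))]
pad_center []
electrode [(array([293., 200.]), 0.95, array([ 507., -310.]))]
cup [(array([346., 287.]), 0.72, array([516.,   5.])), (array([330., 210.]), 0.69, array([ 383., -305.])), (array([275., 205.]), 0.68, array([ 518., -407.]))]
pad_center []
[315 152]
195 62
```

View pics/w10.png

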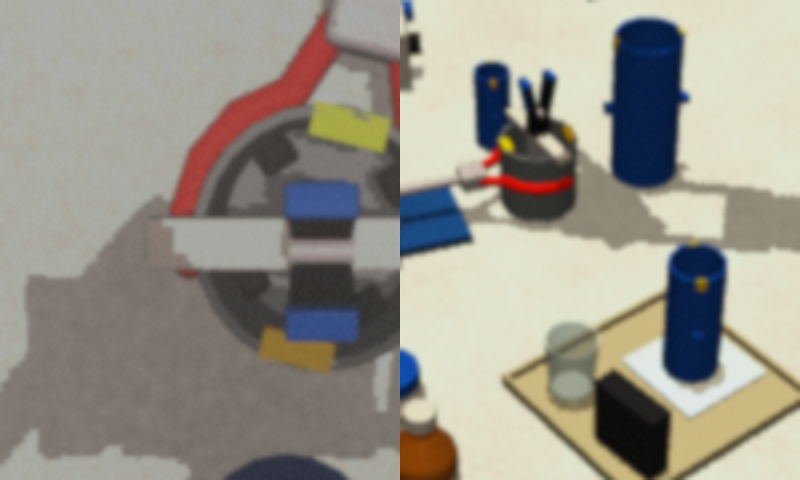

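Left view: the electrode's bar lies flat across the rim, with the clamp around crop (320, 260), centred on the vessel. Right view: the cup stands upright on the white pad, its base at about (692, 370). The arm is clear of everything.

```bash
python3 -c "
from workcell import env
print(env.job_done())"
```

```text
the job is handed in; nothing more can be done
None
```

The job is handed in: the last pictures showed the blue cup upright near the middle of the white pad and the blue-padded electrode centred in the vessel with its bar flat across the rim; the hand-in returned no verdict.

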